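# Lower a beaker lift by its ratchet pawl

### The job

Lower the beaker on the ratchet lift: press the black screw head on the red pawl's tail to lift the pawl clear of the toothed wheel and hold it there, without forcing it hard against its stop, while the drum turns back and the plate sinks, then let the pawl drop back so that it catches the wheel and the plate hangs still with its red pointer level with the green tab. Do not touch the plate or the beaker, keep the beaker upright, and leave the other things around it where they are.

Things in the scene. Friction and masses are not known exactly. Their poses are not given: they have to be found in the camera images.
- stand: fixed beaker lift: grey base 120 x 390 x 14 mm with frame, 308 mm tall. Origin on the worktop under the wheel's axle; z up; +y (left at yaw 0) points to the plate, -y to the pawl's tail, -x to the robot.
- drum: brass drum behind a dark ratchet wheel that faces the robot: 90 mm over the tips, 12 teeth 9 mm deep, axle along the stand's x, 150 mm above the worktop; origin on the axle. A pinion and rack hang the plate on it, 12 mm of plate travel a tooth. The plate's weight always pulls it round to lower; a damper keeps the sinking to about 8 mm/s (7 to 9) while the pawl is clear.
- pawl: red lever; origin on its pivot, at stand (-22, -60, 188) mm. Nose at y +63 mm hooks between teeth from above, held down by a spring; tail to y -90 mm. Pressing the tail end down raises the nose: clear of the teeth at 11 mm, hard stop at 14.4 mm. Starts to move at 3 to 5 N, takes 5 to 8 N down and up to 7 N of sideways drag near the stop; over 18 N is forcing it.
- pawl_tail (a point): top of the round boss (18 mm wide) at the tail's end, 90 mm from the pivot, z 197 mm with the pawl down. Out of it stands an adjusting screw with flat black head, 22 mm wide, 8 mm thick: press there. Its setting differs each time and is not measured: the top of the head is 9 to 21 mm above this point, to be found by touch; pressing does not shift it in the boss.
- plate: aluminium plate 105 x 106 mm with 6 mm rim, on a blue sleeve; origin: centre of its upper face. Starts at z 200 mm; bottom stop at 100 mm. After the pawl is let go (it snaps down at once, onto the back of a tooth or into a gap) the plate sinks on until the next tooth is caught, up to 12 mm.
- pointer (a point): end of the red pointer tongue (4 mm thick) on the plate's far left (+y) edge, beside the green tab; moves with the plate.
- mark (a point): centre of the green tab (24 mm tall, 20 mm wide) on the thin post at the stand's left end; its height is set anew each time, 35 to 75 mm below the pointer's start. The pointer is level with the tab when it lies within the tab's height, at most 12 mm above or below this point.
- beaker: clear glass beaker, 74 mm wide, 90 mm tall, standing loose on the plate; origin: centre of its underside, z up.
- reagent: brown dropper bottle with red collar, 38 x 37 x 118 mm, on the worktop beyond the pawl's tail; origin: centre of its underside.
- vial: small clear vial with white cap, 23 x 23 x 54 mm, on the worktop in front of the stand; origin: centre of its underside.
- dish: clear petri dish, 89 mm wide, 16 mm high, on the worktop in front of the stand; origin: centre of its underside.
There are look-alikes about, which are no part of the job. Leave any brown look-alike of the beaker alone.

How it is judged:
On the way:
1. the pawl has been lifted by the robot and the plate has sunk more than 20 mm (distance of pointer from where it was at the start of the episode above 0.02 m), for 0.2 s.
At the end, for the whole second after the job is handed in: the plate hangs still (slower than 2 mm/s) on the caught pawl with its pointer no more than 12 mm above or below the centre of the green tab, and the beaker stands upright (within 0.1 rad) on the plate, within 30 mm of its centre (z of pointer in the frame of mark between -0.012 and 0.012 m and linear speed of plate below 0.002 m/s and distance between beaker and plate below 0.03 m and angle between beaker's own z axis and vertical below 0.1 rad); the robot touches nothing.
It fails at once if the pawl or its screw is forced: more than 18 N from the robot (contact force between any of the fingers, the arm and pawl above 18 N).
It fails at once if the robot touches the plate or the beaker (contact force between any of the fingers, the arm and plate above 1 N or contact force between any of the fingers, the arm and beaker above 1 N).
It fails at once if the beaker tips by more than 0.35 rad (angle between beaker's own z axis and vertical above 0.35 rad).
It fails at once if a bystander (dropper bottle, vial, petri dish) is moved by more than 30 mm (distance of any of reagent, vial, dish from where it was at the start of the episode above 0.03 m).
It also fails if it takes over 56 s, if anything falls off the work surface, if the arm or the gripper's body presses on something with over 40 N, if the wrist force passes 120 N, or if a joint passes its speed limit or range.

### The arm

A 7-joint arm with a two-finger parallel gripper is mounted at the origin on a cart in front of the work surface, level with it; the furniture and walls round the work are solid. World frame = base frame: x ahead of the robot, y to its left, z up, the work surface at z = 0. Lengths are in m, angles in rad, forces in N, time in s.
With the tool pointing down it reaches from about 0.4 to 0.875 m from the base axis. Payload 19.3 kg.
Tool frame: the origin (TCP) lies at the very end of the fingers, on their centre line; the grasp point (between the pads) lies 19 mm behind it; z points along the fingers, y is the line along which they close (so a half turn about z gives the same grasp; the last joint's range is limited). The gripper opens to 85 mm and grips with 20 to 120 N. Pads are 22 mm wide; open, the fingers measure 114 mm over their backs; the gripper's body (76 mm by 85 mm) begins 54 mm behind the grasp point. The pads swing forward as they close: fully open they stand 13 mm farther back than shut.
Start: joints at [1.121, 0.521, -0.036, 1.599, 0.021, 1.021, -0.113], TCP at [0.232, -0.58, 0.231] pointing down, gripper open.
Joint ranges: [-2.91, 2.91], [-0.3, 2.13], [-1.5, 1.42], [0.17, 2.43], [-1.26, 4.41], [0.16, 1.93], [-2.52, 2.52]. Speed limits (rad/s): [1.89, 1.89, 2.39, 2.39, 3.01, 3.01, 3.01].

### API

Orientations are given as [roll, pitch, yaw] about the fixed x, y, z axes, in that order (R = Rz(yaw) Ry(pitch) Rx(roll)).
In Python, from workcell import bot gives the robot as it stands.
- The arm moves only by the shell command python3 -m crank 'ROWS' [FORCE]. ROWS is a JSON object of lists of equal length, an entry for each row: "travel": the shift along the world's x, y, z in cm, a list of three; "turn": the turn, a rotation vector about the world's x, y, z in degrees, a list of three; "gripper": the closure, from 0 (fully open) to 1 (shut). A call has exactly 5 rows; each row is the pose to reach, as a shift and turn from the pose commanded when the call began; what a row does not reach only later rows make up. A row lasts 1/10 s, in which the tool goes at most 50 mm and 8.59 degrees, less where a joint would pass 70% of its speed; a pose out of reach is approached as far as the arm can. A call with a gripper value outside its range is refused whole. The fingers move at their own pace and stop on an object; FORCE is the grip in N (left out, the last holds). Time passes only in rows, so rows that repeat a pose let the fingers close, or fill a call up. It gives the time, the measured TCP pose, the force, the opening and the grip force at its end, in the units of the state.
- bot.observe(): the state, without advancing time (a new reading comes with each control period).
- bot.grab_frame(name): name is "scene" or "top"; returns a dict with "pixels" (480x640x3 uint8, red, green, blue), "fx", "fy", "cx", "cy" (pixels), "dist" ([k1, k2, p1, p2, k3] as OpenCV has them; the pictures are not rectified), "extrinsics" (4x4, takes a point from world to camera coordinates). Camera axes: x right, y down, z forward; pixel columns grow to the right and rows downward; lengths in m; the calibration is good to about 2 mm. A picture is of the moment at which its call begins. There is no depth.
- bot.job_done(): hands the job in; it is judged then, once.
The state is a dict: "clock": time; "qpos": joint angles; "qd": joint speeds; "joint_efforts": joint torques, N m; "position": TCP position; "tool_rot": TCP orientation; "force": force on the tool from outside, world axes, zero at the start; "moment": the same for the moment, N m; "grip_width": finger opening in m; "finger_force": force on a finger pad.
Only numpy, scipy, OpenCV 4.12 (cv2) and the standard library are available. Lean on these libraries where they do the work, as an engineer would, in place of code of your own. Each camera call takes 0.05 s, during which the arm holds its last target. There are 200 camera calls.

## Working session

There is one attempt and no reset: what is moved stays moved. The work goes in short steps, Python scripts to look and compute and a shell command to move; the robot and the scene stay as the last step left them, time stands still between calls to the robot, and variables do not carry over. Pictures are saved under pics/ and viewed, at most 10 in all, crops included, and the job is handed in when it is done.

```bash
mkdir -p pics
cat > h.py <<'E'
import numpy as np,cv2
from workcell import bot
def snap(n,f):
    g=bot.grab_frame(n); cv2.imwrite(f,g["pixels"][...,::-1].copy())
    np.savez(f.replace('.png','.npz'),K=np.array([[g['fx'],0,g['cx']],[0,g['fy'],g['cy']],[0,0,1]]),d=np.array(g['dist'],float),E=np.array(g['extrinsics'])); return g
def cal(f): z=np.load(f); return z['K'],z['d'],z['E']
def ray(c,uv):
    K,d,E=c; p=cv2.undistortPoints(np.array([[uv]],float),K,d)[0,0]
    R=E[:3,:3]; return -R.T@E[:3,3], R.T@np.array([*p,1])
def atz(c,uv,z): o,r=ray(c,uv); return o+r*(z-o[2])/r[2]
def proj(c,P):
    K,d,E=c; P=np.atleast_2d(np.array(P,float)); return cv2.projectPoints(P,cv2.Rodrigues(E[:3,:3])[0],E[:3,3],K,d)[0][:,0]
def tri(a,ua,b,ub):
    o1,r1=ray(a,ua);o2,r2=ray(b,ub); s=np.linalg.lstsq(np.c_[r1,-r2],o2-o1,rcond=None)[0]
    p,q=o1+s[0]*r1,o2+s[1]*r2; return (p+q)/2,np.linalg.norm(p-q)
E
python3 - <<'E'
from h import *
for n in("scene","top"):
    snap(n,f"pics/{n}0.png"); c=cal(f"pics/{n}0.npz"); R=c[2][:3,:3]; print(n,-R.T@c[2][:3,3],R[2])
print(bot.observe())
E
```

```text
scene [-0.32812377  1.10194973  1.01879899] [ 0.53672298 -0.61750274 -0.57499462]
top [0.29299679 0.17648845 1.13814347] [ 0.17682704  0.00327163 -0.9842365 ]
{'clock': 0.1, 'qpos': array([ 1.12076449,  0.52194312, -0.03633955,  1.59990471,  0.02122861,
        1.02108834, -0.11279344]), 'qd': array([ 0.00090218, -0.00102428, -0.00137384, -0.00282591, -0.00080446,
        0.00051773,  0.00020812]), 'joint_efforts': array([ 3.92180169e-03, -9.28496218e+01,  1.98423475e+00, -3.70532548e+01,
        1.80869474e-02,  5.59017935e-03,  1.57583040e-04]), 'position': array([ 0.23159628, -0.58021222,  0.23080677]), 'tool_rot': array([-3.14063861e+00,  8.34190142e-05,  3.79852079e-01]), 'force': array([ 0.77330459, -0.53542046,  0.19149904]), 'moment': array([ 0.03523377, -0.04263532, -0.01024909]), 'finger_force': 0.0, 'grip_width': 0.08559027059935141}
```

View pics/scene0.png

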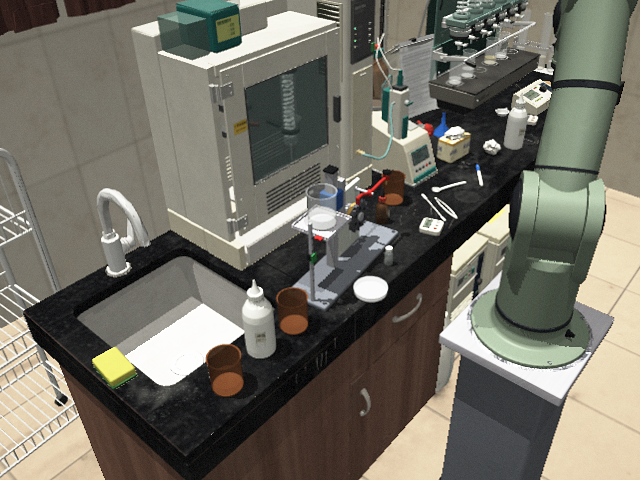

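View pics/top0.png

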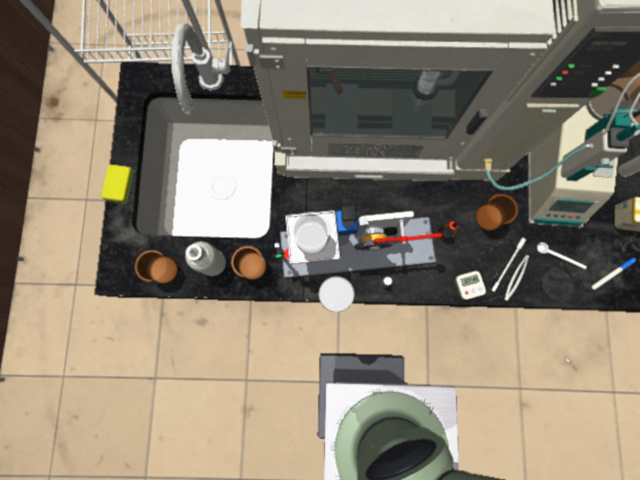

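The scene view shows the lift near (340,230), with its red lever at (375,185). In the top view the red lever runs from (375,240) to (440,236), and the dropper bottle's red and brown shape is at about (450,230). I'll enlarge both.

Run:
```python
import cv2
a=cv2.imread('pics/scene0.png')[160:310,280:430]; b=cv2.imread('pics/top0.png')[195:285,265:465]
cv2.imwrite('pics/sc.png',cv2.resize(a,(600,600),interpolation=cv2.INTER_CUBIC))
cv2.imwrite('pics/tc.png',cv2.resize(b,(800,360),interpolation=cv2.INTER_CUBIC))
```

```text
(no output)
```

View pics/sc.png

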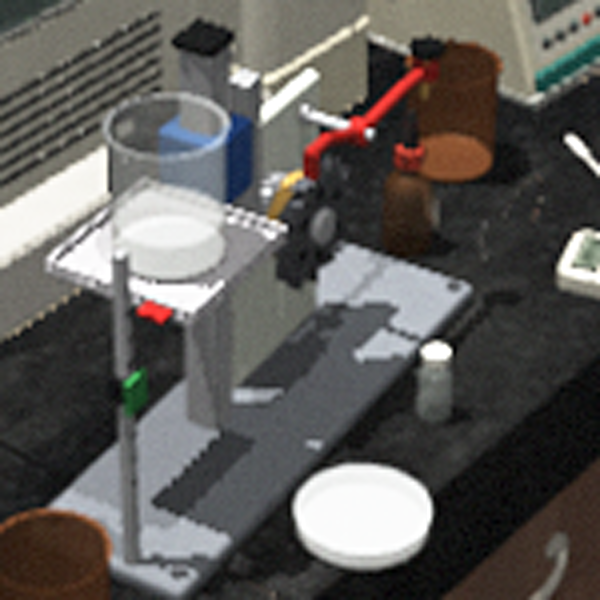

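View pics/tc.png

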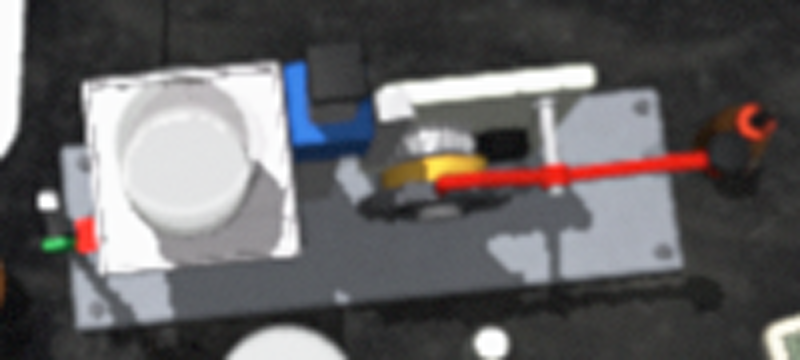

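The crops show the following full-picture positions:

| Feature | Top view | Scene view |
|---|---|---|
| Black screw head | (448.2, 233.7) | (387, 172.5) |
| Base corners | (280.5,232), (428.7,217.5), (435.5,262), (285,277) | not read |
| Pointer (red) | (287, 254) | (318.5, 238) |
| Green tab | (278.5, 256) | (313.7, 258) |

Run:
```python
from h import *
s=cal('pics/scene0.npz');t=cal('pics/top0.npz')
C=[atz(t,u,.014) for u in[(280.5,232),(428.7,217.5),(435.5,262),(285,277)]]
for c in C:print(c)
m=np.mean(C,0);print('center',m)
print('yaw',[np.degrees(np.arctan2(*( (a-b)[[1,0]]*[1,1])))-90 for a,b in((C[0],C[1]),(C[3],C[2]))])
print('screw',tri(t,(448.2,233.7),s,(387,172.5)), atz(t,(448.2,233.7),.212))
print('ptr',tri(t,(286.5,254),s,(318.5,238)))
print('tab',tri(t,(278.5,256),s,(313.7,258)))
P=atz(t,(403.75,239.3),.19);print('pivot',P)
print('bottle', atz(t,(453.5,225.5),.118), 'vial',atz(t,(387.5,281),.054))
```

```text
[0.52190254 0.28744613 0.014     ]
[ 0.5707021  -0.09611048  0.014     ]
[ 0.45443751 -0.11156114  0.014     ]
[0.40562473 0.27098089 0.014     ]
center [0.48816672 0.08768885 0.014     ]
yaw [np.float64(7.250733421756806), np.float64(7.271708281823379)]
screw (array([ 0.48932864, -0.09140799,  0.20312131]), np.float64(2.9461761108837486e-05)) [ 0.48747648 -0.08885604  0.212     ]
ptr (array([0.4361706 , 0.25405729, 0.19999158]), np.float64(0.00045837533812276233))
tab (array([0.43681252, 0.27465524, 0.15372473]), np.float64(0.0038417782924399214))
pivot [0.47709268 0.00140798 0.19      ]
bottle [ 0.52721413 -0.12863175  0.118     ] vial [0.39859266 0.01662362 0.054     ]
```

```bash
python3 -m crank '{"travel":[[1,2,2],[3,6,4],[5.5,10.5,5],[8,15,5],[10.5,20,5]],"turn":[[0,0,0],[0,0,0],[0,0,0],[0,0,0],[0,0,0]],"gripper":[1,1,1,1,1]}' 40; python3 -m crank '{"travel":[[2.2,4.2,0],[4.4,8.4,0],[6.6,12.6,0],[8.8,16.8,0],[11,21,0]],"turn":[[0,0,0],[0,0,0],[0,0,0],[0,0,0],[0,0,0]],"gripper":[1,1,1,1,1]}'
```

```text
clock: 0.6
position: [0.3329, -0.3874, 0.2815]
tool_rot: [3.141, -0.0, 0.38]
force: [2.5, -0.7, -0.2]
grip_width: 0.0123
finger_force: 0.0
clock: 1.1
position: [0.4427, -0.1774, 0.2813]
tool_rot: [3.142, 0.0, 0.38]
force: [0.4, -0.9, -0.2]
grip_width: -0.0002
finger_force: 0.0
```

```bash
python3 -m crank '{"travel":[[2,4,-1],[4.1,8.1,-2],[4.1,8.1,-4],[4.1,8.1,-5],[4.1,8.1,-5.2]],"turn":[[0,0,0],[0,0,0],[0,0,0],[0,0,0],[0,0,0]],"gripper":[1,1,1,1,1]}'
python3 - <<'E'
from h import *
snap('scene','pics/s1.png');snap('top','pics/t1.png');o=bot.observe();print(o['clock'],o['position'],o['force'])
s=cv2.imread('pics/s1.png')[130:210,340:440];t=cv2.imread('pics/t1.png')[195:275,395:495]
cv2.imwrite('pics/c1.png',np.hstack([cv2.resize(i,(400,320),interpolation=cv2.INTER_CUBIC) for i in(s,t)]))
E
```

```text
clock: 1.6
position: [0.4824, -0.0989, 0.2282]
tool_rot: [-3.141, 0.002, 0.379]
force: [-0.5, -0.2, 0.5]
grip_width: -0.0001
finger_force: 0.0
1.7 [ 0.48296893 -0.09914417  0.22940833] [ 0.79401421 -0.08431427 -0.18570745]
```

View pics/c1.png

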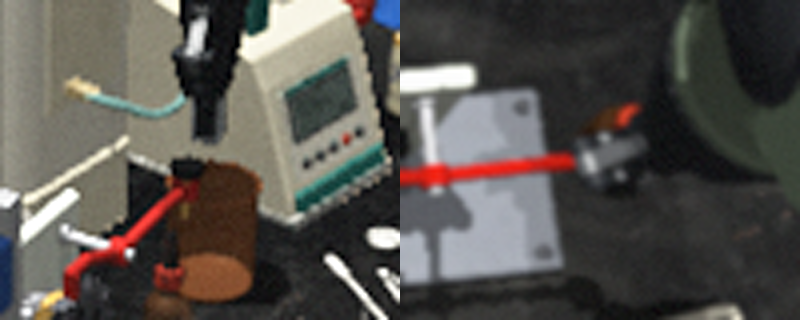

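The fingertip (207,140 in the left half) hangs about 15 mm above the black head (187,166). The head looks low, and the tool is about 1 cm short in y, so I'll correct that and go down.

```bash
python3 -m crank '{"travel":[[0.5,0.9,0],[0.5,0.9,-0.3],[0.5,0.9,-0.7],[0.5,0.9,-1],[0.5,0.9,-1.1]],"turn":[[0,0,0],[0,0,0],[0,0,0],[0,0,0],[0,0,0]],"gripper":[1,1,1,1,1]}'; python3 -m crank '{"travel":[[0,0,-0.05],[0,0,-0.1],[0,0,-0.15],[0,0,-0.2],[0,0,-0.2]],"turn":[[0,0,0],[0,0,0],[0,0,0],[0,0,0],[0,0,0]],"gripper":[1,1,1,1,1]}'; python3 -m crank '{"travel":[[0,0,-0.05],[0,0,-0.1],[0,0,-0.15],[0,0,-0.2],[0,0,-0.2]],"turn":[[0,0,0],[0,0,0],[0,0,0],[0,0,0],[0,0,0]],"gripper":[1,1,1,1,1]}'
```

```text
clock: 2.2
position: [0.4881, -0.0894, 0.2179]
tool_rot: [-3.141, 0.0, 0.38]
force: [0.0, -0.4, 0.2]
grip_width: 0.0
finger_force: 0.0
clock: 2.7
position: [0.4883, -0.0892, 0.2163]
tool_rot: [-3.142, 0.0, 0.38]
force: [0.1, 0.2, -0.3]
grip_width: -0.0001
finger_force: 0.0
clock: 3.2
position: [0.4882, -0.0892, 0.2142]
tool_rot: [-3.142, 0.0, 0.38]
force: [-0.1, 0.2, -0.5]
grip_width: 0.0002
finger_force: 0.0
```

```bash
python3 -m crank '{"travel":[[0,0,-0.05],[0,0,-0.1],[0,0,-0.15],[0,0,-0.15],[0,0,-0.15]],"turn":[[0,0,0],[0,0,0],[0,0,0],[0,0,0],[0,0,0]],"gripper":[1,1,1,1,1]}'; python3 -m crank '{"travel":[[0,0,-0.05],[0,0,-0.1],[0,0,-0.15],[0,0,-0.15],[0,0,-0.15]],"turn":[[0,0,0],[0,0,0],[0,0,0],[0,0,0],[0,0,0]],"gripper":[1,1,1,1,1]}'; python3 -m crank '{"travel":[[0,0,-0.05],[0,0,-0.1],[0,0,-0.15],[0,0,-0.15],[0,0,-0.15]],"turn":[[0,0,0],[0,0,0],[0,0,0],[0,0,0],[0,0,0]],"gripper":[1,1,1,1,1]}'; python3 -m crank '{"travel":[[0,0,-0.05],[0,0,-0.1],[0,0,-0.15],[0,0,-0.15],[0,0,-0.15]],"turn":[[0,0,0],[0,0,0],[0,0,0],[0,0,0],[0,0,0]],"gripper":[1,1,1,1,1]}'
```

```text
clock: 3.7
position: [0.4883, -0.0892, 0.2128]
tool_rot: [-3.142, 0.0, 0.38]
force: [-0.1, -0.5, 0.0]
grip_width: 0.0002
finger_force: 0.0
clock: 4.2
position: [0.4884, -0.0893, 0.2114]
tool_rot: [3.141, -0.0, 0.38]
force: [-0.8, -2.0, 3.7]
grip_width: 0.0001
finger_force: 1.9
clock: 4.7
position: [0.4883, -0.0895, 0.2098]
tool_rot: [3.141, -0.0, 0.379]
force: [-0.7, -2.6, 5.0]
grip_width: -0.0002
finger_force: 2.4
clock: 5.2
position: [0.4884, -0.0896, 0.2084]
tool_rot: [3.141, -0.0, 0.379]
force: [-1.0, -4.6, 5.1]
grip_width: 0.0001
finger_force: 2.8
```

Contact came at z about 0.212. I'm aiming for z about 0.1993, which is 12.7 mm of travel.

```bash
python3 -m crank '{"travel":[[0,-0.05,-0.15],[0,-0.1,-0.3],[0,-0.15,-0.45],[0,-0.15,-0.6],[0,-0.2,-0.7]],"turn":[[0,0,0],[0,0,0],[0,0,0],[0,0,0],[0,0,0]],"gripper":[1,1,1,1,1]}'; python3 -m crank '{"travel":[[0,-0.05,-0.05],[0,-0.05,-0.1],[0,-0.05,-0.1],[0,-0.05,-0.15],[0,-0.05,-0.2]],"turn":[[0,0,0],[0,0,0],[0,0,0],[0,0,0],[0,0,0]],"gripper":[1,1,1,1,1]}'
python3 - <<'E'
from h import *
g=snap('scene','pics/s2.png');print(bot.observe()['force'])
for f in('s1','s2'):
    a=cv2.imread(f'pics/{f}.png').astype(int);w=a[200:290,295:345]
    b,gr,r=w[...,0],w[...,1],w[...,2]
    for n,m in(('red',(r>120)&(gr<70)&(b<70)),('green',(gr>60)&(r<gr*.6)&(b<gr*.75))):
        y,x=np.nonzero(m);print(f,n,len(x),x.mean()+295,y.mean()+200,y.min()+200,y.max()+200) if len(x) else print(f,n,0)
E
```

```text
clock: 5.7
position: [0.4885, -0.0912, 0.2013]
tool_rot: [3.141, -0.001, 0.38]
force: [0.4, -0.5, 5.9]
grip_width: -0.0002
finger_force: 2.9
clock: 6.2
position: [0.4885, -0.0916, 0.1994]
tool_rot: [3.141, -0.001, 0.38]
force: [1.6, -0.2, 5.2]
grip_width: -0.0002
finger_force: 2.7
[1.4194871  0.32520091 5.24849347]
s1 red 22 318.09090909090907 237.9090909090909 236 240
s1 green 47 313.25531914893617 257.2340425531915 252 263
s2 red 22 318.54545454545456 239.0909090909091 237 241
s2 green 51 313.37254901960785 257.1764705882353 252 263
```

The plate has started sinking, so I'll hold and track it.

```bash
cat > m.py <<'E'
from h import *
import sys
def red(a):
    w=a[200:290,295:345].astype(int);b,g,r=w[...,0],w[...,1],w[...,2]
    y,x=np.nonzero((r>120)&(g<70)&(b<70));return np.array([x.mean()+295,y.mean()+200])
s=cal('pics/scene0.npz');t=cal('pics/top0.npz')
P0=np.array([.4362,.254,.200]);u0=red(cv2.imread('pics/s1.png'));p0=proj(s,P0)[0]
f=sys.argv[1];g=snap('scene',f);u=red(cv2.imread(f))
d=np.linspace(-.002,.1,500);e=[np.linalg.norm(proj(s,P0-[0,0,k])[0]-p0-(u-u0)) for k in d]
o=bot.observe();print(o['clock'],'red',u,'drop mm',d[np.argmin(e)]*1e3,'res px',min(e),o['force'],o['position'][2])
E
python3 -m crank '{"travel":[[0,0,0],[0,0,0],[0,0,0],[0,0,0],[0,0,0]],"turn":[[0,0,0],[0,0,0],[0,0,0],[0,0,0],[0,0,0]],"gripper":[1,1,1,1,1]}'; python3 -m crank '{"travel":[[0,0,0],[0,0,0],[0,0,0],[0,0,0],[0,0,0]],"turn":[[0,0,0],[0,0,0],[0,0,0],[0,0,0],[0,0,0]],"gripper":[1,1,1,1,1]}'; python3 m.py pics/s3.png
python3 - <<'E'
from h import *
s=cal('pics/scene0.npz');t=cal('pics/top0.npz')
for z in(.14,.147,.154,.161):
    q=atz(t,(278.5,256),z);print(z,q,proj(s,q))
yv=np.array([-.126,.992,0]);P=np.array([.4362,.254,.2])
for k in(.01,.015,.02):
  for z in (.147,.154,.161): print(k,z,proj(s,(P+yv*k)*[1,1,0]+[0,0,z]))
E
```

```text
clock: 6.75
position: [0.4885, -0.0916, 0.1994]
tool_rot: [3.141, -0.001, 0.38]
force: [1.8, 0.4, 4.2]
grip_width: -0.0001
finger_force: 2.6
clock: 7.25
position: [0.4885, -0.0916, 0.1994]
tool_rot: [3.141, -0.0, 0.38]
force: [1.3, 0.5, 5.2]
grip_width: 0.0001
finger_force: 2.6
7.3 red [318.19047619 242.        ] drop mm 11.695390781563127 res px 0.03007618867614559 [1.66979759 0.12697793 4.89115123] 0.19939475037817578
0.14 [0.44044328 0.27715168 0.14      ] [[311.21183863 262.3613038 ]]
0.147 [0.43940923 0.27644572 0.147     ] [[311.6491276  260.04506004]]
0.154 [0.43837519 0.27573977 0.154     ] [[312.08898587 257.71523718]]
0.161 [0.43734114 0.27503382 0.161     ] [[312.53143541 255.37171939]]
0.01 0.147 [[316.57893758 258.26466347]]
0.01 0.154 [[316.50438644 255.91051323]]
0.01 0.161 [[316.42941783 253.54298048]]
0.015 0.147 [[315.39464636 259.36211314]]
0.015 0.154 [[315.31655255 257.00545949]]
0.015 0.161 [[315.23802072 254.63537522]]
0.02 0.147 [[314.20470185 260.46479727]]
0.02 0.154 [[314.12303172 258.10564428]]
0.02 0.161 [[314.04090275 255.73301236]]
```

```bash
python3 -m crank '{"travel":[[0,0,0],[0,0,0],[0,0,0],[0,0,0],[0,0,0]],"turn":[[0,0,0],[0,0,0],[0,0,0],[0,0,0],[0,0,0]],"gripper":[1,1,1,1,1]}' |head -1;python3 -m crank '{"travel":[[0,0,0],[0,0,0],[0,0,0],[0,0,0],[0,0,0]],"turn":[[0,0,0],[0,0,0],[0,0,0],[0,0,0],[0,0,0]],"gripper":[1,1,1,1,1]}' |head -1; python3 m.py pics/s4.png; python3 -m crank '{"travel":[[0,0,0],[0,0,0],[0,0,0],[0,0,0],[0,0,0]],"turn":[[0,0,0],[0,0,0],[0,0,0],[0,0,0],[0,0,0]],"gripper":[1,1,1,1,1]}' |head -1; python3 -m crank '{"travel":[[0,0,0],[0,0,0],[0,0,0],[0,0,0],[0,0,0]],"turn":[[0,0,0],[0,0,0],[0,0,0],[0,0,0],[0,0,0]],"gripper":[1,1,1,1,1]}' |head -1; python3 m.py pics/s5.png
```

```text
clock: 7.8
clock: 8.3
8.35 red [318.29411765 244.58823529] drop mm 19.25851703406814 res px 0.011919261698595671 [1.25198097 0.66393344 5.89912414] 0.19942424776482992
clock: 8.85
clock: 9.35
9.4 red [318.68421053 247.21052632] drop mm 27.02605210420842 res px 0.326893110227538 [1.50876912 0.64974129 5.83268318] 0.199424465363996
```

```bash
python3 -m crank '{"travel":[[0,0,0],[0,0,0],[0,0,0],[0,0,0],[0,0,0]],"turn":[[0,0,0],[0,0,0],[0,0,0],[0,0,0],[0,0,0]],"gripper":[1,1,1,1,1]}' |head -1;python3 -m crank '{"travel":[[0,0,0],[0,0,0],[0,0,0],[0,0,0],[0,0,0]],"turn":[[0,0,0],[0,0,0],[0,0,0],[0,0,0],[0,0,0]],"gripper":[1,1,1,1,1]}' |head -1;python3 -m crank '{"travel":[[0,0,0],[0,0,0],[0,0,0],[0,0,0],[0,0,0]],"turn":[[0,0,0],[0,0,0],[0,0,0],[0,0,0],[0,0,0]],"gripper":[1,1,1,1,1]}' |head -1; python3 m.py pics/s6.png
```

```text
clock: 9.9
clock: 10.4
clock: 10.9
10.95 red [318.80952381 251.38095238] drop mm 39.29058116232465 res px 0.33225178399634425 [ 1.95493099 -0.75133392  5.41092435] 0.19942158941537033
```

```bash
python3 -m crank '{"travel":[[0,0,0],[0,0,2],[0,0,4],[0,0,6],[0,0,8]],"turn":[[0,0,0],[0,0,0],[0,0,0],[0,0,0],[0,0,0]],"gripper":[1,1,1,1,1]}'; python3 m.py pics/s7.png;python3 -m crank '{"travel":[[0,0,0],[0,0,0],[0,0,0],[0,0,0],[0,0,0]],"turn":[[0,0,0],[0,0,0],[0,0,0],[0,0,0],[0,0,0]],"gripper":[1,1,1,1,1]}' |head -1;python3 -m crank '{"travel":[[0,0,0],[0,0,0],[0,0,0],[0,0,0],[0,0,0]],"turn":[[0,0,0],[0,0,0],[0,0,0],[0,0,0],[0,0,0]],"gripper":[1,1,1,1,1]}' |head -1; python3 m.py pics/s8.png;python3 -m crank '{"travel":[[0,0,0],[0,0,0],[0,0,0],[0,0,0],[0,0,0]],"turn":[[0,0,0],[0,0,0],[0,0,0],[0,0,0],[0,0,0]],"gripper":[1,1,1,1,1]}' |head -1; python3 m.py pics/s9.png
python3 -c "
import cv2
cv2.imwrite('pics/c9.png',cv2.resize(cv2.imread('pics/s9.png')[160:310,280:430],(600,600),interpolation=cv2.INTER_CUBIC))"
```

```text
clock: 11.45
position: [0.4879, -0.0916, 0.2798]
tool_rot: [-3.141, 0.001, 0.38]
force: [0.1, 0.3, 1.0]
grip_width: -0.0001
finger_force: 0.0
11.5 red [318.82352941 252.94117647] drop mm 43.7875751503006 res px 0.30055956803858047 [0.45307035 0.32552897 4.17011463] 0.28269056143732163
clock: 12.0
clock: 12.5
12.55 red [318.77777778 253.94444444] drop mm 46.85370741482966 res px 0.22642664643692736 [0.15618902 0.43949819 0.29041289] 0.2793038902973606
clock: 13.05
13.1 red [318.94117647 254.        ] drop mm 47.05811623246493 res px 0.3883497746632364 [ 0.81417563  0.25768886 -0.92663781] 0.2792804956470343
```

View pics/c9.png

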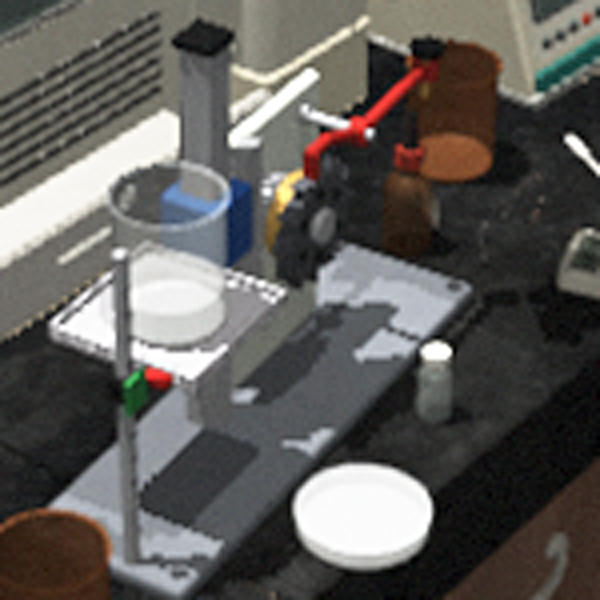

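The plate has settled about 47 mm down. The pointer (155,378) sits beside the green tab (135,393) and by calculation is about 3–4 mm below its centre. The beaker is upright and the arm is clear.

```bash
python3 -c "
from workcell import bot
print(bot.job_done())"
```

```text
the job is handed in; nothing more can be done
None
```

I handed the job in at about 13 s: the plate sank about 47 mm and hangs still on the caught pawl, its pointer about 3–4 mm below the green tab's centre by my camera estimate (12 mm allowed), the beaker upright and the robot clear; the judge's verdict was not shown.

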